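# Inspect a belt buckle with a loupe on the light base

### The job

Take the stylus from its stand, push the light base's recessed button well down with the stylus tip to wake the light, and put the stylus back in its stand. Then pick up the loupe by its handle and hold it level and still, centred over the buckle, with its lens at the height of the brass pointer on the post, not touching the buckle or letting the loupe rest on anything. Finish while still holding the loupe there; leave the buckle, the pointer and the other things on the bench where they are.

Things in the scene. Friction and masses are not known exactly. Their poses are not given: they have to be found in the camera images.
- light_base: Fixed flat grey metal block 180 x 140 x 30 mm (x, y, z) with a white square panel on top; origin at the centre of its underside, on the bench; z up, turned about the vertical by up to 20 degrees. A steel post (8 mm diameter, 115 mm high above the block's top, with a foot 24 mm in diameter and 8 mm high) stands on its top at x=+70, y=+50 mm in its frame. The button's well is at x=-68, y=-48 mm.
- button_top (a point): Centre of the upper face of the round black button, 15 mm in diameter, in a well 18 mm in diameter; unpressed this face is 4 mm below the block's top, too narrow and deep for the fingers. It moves straight down.
- light_button (a joint): How far the button is pressed, in m: 0 at rest, 0.005 at the stop. It springs back; full travel takes 4 N. It counts as pressed beyond 0.0035 for 0.15 s.
- focus_mark (a point): Point in the middle of the thickness of the horizontal brass pointer (20 x 10 x 2 mm) that sits on the upper part of a brass collar on the post and points to the middle of the light base; the point lies near the pointer's tip, 24 mm from the post axis (the tip is at 28 mm). Its height is the focal height: between 90 and 131 mm above the bench, differing from start to start. x, y, z as the light base.
- focus_collar (a joint): Height setting of the collar on the post, in m, 0 to 0.05: the focus_mark point is 86 mm above the bench at 0 and rises with it. Held by friction (8 N); not to be moved.
- buckle: Loose brass belt buckle, a flat rectangular frame 44 x 37 mm of 5.6 mm round bar with a prong (up to about 8 mm high), 60 g, lying on the light base's white panel at any yaw; origin at the centre of its underside, z up.
- stylus_stand: Fixed wooden block 60 x 60 x 65 mm with an upright through-hole, 18 mm in diameter, in the middle of its top; origin at the centre of its underside, z up.
- stylus: Marking stylus about 50 g, 122 mm long, standing tip down in the stand; origin at the tip's end, z up along it to the handle. From the tip: steel point 6 mm in diameter for 22 mm, widening to a 10 mm shank up to 55 mm, brass collar 26 mm in diameter from 55 to 60 mm, round wooden handle 14 mm in diameter from 60 to 122 mm. In the stand the collar lies on the block's top, so the tip is 10 mm above the bench.
- stylus_tip (a point): End of the stylus point (the stylus body's origin).
- stylus_grip (a point): Point on the stylus axis in the middle of the handle's gripping length, 97 mm from the tip.
- loupe_rest: Fixed wooden rest: floor plate 175 x 50 x 8 mm with two uprights (16 mm thick, 44 mm wide, tops 50 mm above the bench) at x=+75 mm (under the lens) and x=-55 mm (under the end of the handle); origin on the bench under the loupe's gripping point, z up.
- loupe: Loupe about 110 g lying level on its rest: round lens in a dark rim 66 mm in diameter, 12 mm thick, with a straight flat-sided wooden handle 14 mm wide and 12 mm thick. Origin at the centre of the lens, half way through its thickness; x points from the handle to the lens, z along the lens axis, up. The handle runs from x=-42 to x=-149 mm. The centre of mass is on the handle's line at about x=-56 mm.
- loupe_grip (a point): Point in the middle of the handle, 75 mm from the lens centre (x=-75 mm on the loupe), between the uprights of the rest; 56 mm above the bench at the start.
- dye_bottle: Bystander: loose amber bottle 42 mm in diameter, 95 mm high, beyond the light base; origin at the centre of its underside.
- rivet_tin: Bystander: loose steel tin 56 mm in diameter, 45 mm high, beyond the light base; origin at the centre of its underside.
- spool: Bystander: loose wooden spool 38 mm in diameter, 40 mm high, between robot and light base; origin at the centre of its underside.
Not all that is in view belongs to the job. Leave any turquoise look-alike of the stylus alone.

How it is judged:
On the way, in this order (a step that is already met when the one before it is completed fails the run):
1. the recessed button is pressed by the stylus tip (value of joint light_button above 0.0035 m and horizontal distance between stylus_tip and button_top below 0.009 m and contact force between stylus and light_base above 0.5 N), for 0.15 s.
2. the stylus is back in its stand, let go (horizontal distance between stylus_tip and stylus_stand below 0.008 m and z of stylus_tip in the frame of stylus_stand below 0.016 m and angle between stylus's own z axis and vertical below 0.15 rad and contact force between the fingers and stylus below 0.1 N), for 0.2 s.
At the end, for the whole second after the job is handed in: The fingers hold the loupe still, touching nothing else: lens centre within 10 mm sideways of the buckle's centre and 6 mm of the pointer's height, tilt under 0.12 rad (7 degrees). The button is up; the stylus stands in its stand, let go (all of step 2 and horizontal distance between loupe and buckle below 0.01 m and z of loupe in the frame of focus_mark between -0.006 and 0.006 m and angle between loupe's own z axis and vertical below 0.12 rad and linear speed of loupe below 0.02 m/s and contact force between the fingers and loupe above 1 N and contact force between loupe and light_base below 0.1 N and contact force between loupe and buckle below 0.1 N and contact force between loupe and loupe_rest below 0.1 N and contact force between loupe and stylus_stand below 0.1 N and contact force between loupe and stylus below 0.1 N and contact force between loupe and dye_bottle below 0.1 N and contact force between loupe and rivet_tin below 0.1 N and contact force between loupe and spool below 0.1 N and value of joint light_button below 0.002 m); the arm keeps its last pose, push and grip.
It fails at once if the buckle is moved more than 10 mm (distance of buckle from where it was at the start of the episode above 0.01 m).
It fails at once if the loupe touches the buckle (contact force between loupe and buckle above 0.5 N).
It fails at once if the pointer is shifted more than 3 mm (distance of focus_mark from where it was at the start of the episode above 0.003 m).
It fails at once if a bystander is moved more than 30 mm (distance of any of dye_bottle, rivet_tin, spool from where it was at the start of the episode above 0.03 m).
It also fails if it takes over 66 s, if anything falls off the work surface, if the arm or the gripper's body presses on something with over 40 N, if the wrist force passes 120 N, or if a joint passes its speed limit or range.

### The arm

A 7-joint arm with a two-finger parallel gripper is mounted at the origin on the work surface. World frame = base frame: x ahead of the robot, y to its left, z up, the work surface at z = 0. Lengths are in m, angles in rad, forces in N, time in s.
With the tool pointing down it reaches from about 0.4 to 0.85 m from the base axis. Payload 4.4 kg.
Tool frame: the origin (TCP) lies at the very end of the fingers, on their centre line; the grasp point (between the pads) lies 19 mm behind it; z points along the fingers, y is the line along which they close (so a half turn about z gives the same grasp; the last joint's range is limited). The gripper opens to 94 mm and grips with 3 to 60 N. Pads are 16 mm wide; open, the fingers measure 119 mm over their backs; the gripper's body (75 mm by 177 mm) begins 78 mm behind the grasp point.
Start: joints at [1.106, 0.628, 0.038, 1.517, -0.027, 0.996, -0.02], TCP at [0.252, -0.599, 0.181] pointing down, gripper open.
Joint ranges: [-3.06, 3.06], [-0.37, 2.12], [-1.25, 1.32], [0.18, 2.47], [-1.1, 4.24], [0.23, 1.98], [-2.94, 2.94]. Speed limits (rad/s): [2.57, 2.57, 3.14, 3.14, 3.14, 3.14, 3.14].

### API

Orientations are given as a unit quaternion [w, x, y, z].
In Python, from plant import status, cams, workorder gives the robot as it stands.
- The arm moves only by the tool arm_command, never from a script. Its argument "motion" is a list of rows, each a list of 6 numbers: the shift along the tool's x, y, z in m, then the turn, a rotation vector about the tool's x, y, z in rad. In form: [[x, y, z, rx, ry, rz], ...]. A call has 1 to 5 rows; each row is the pose to reach, as a shift and turn from the pose commanded when the call began, along the tool's axes at that moment; what a row does not reach only later rows make up. A row lasts 1/10 s, in which the tool goes at most 50 mm and 8.59 degrees, less where a joint would pass 70% of its speed; a pose out of reach is approached as far as the arm can. A call with a gripper value outside its range is refused whole. "fingers" is the finger opening in m, from 0 to 0.094, set as the call begins (left out, the last holds). The fingers move at their own pace and stop on an object; "newtons" is the grip in N (left out, the last holds). Time passes only in rows, so rows that repeat a pose let the fingers close. It gives the time, the measured TCP pose, the force, the opening and the grip force at its end, in the units of the state.
- status.get_obs(): the state, without advancing time (a new reading comes with each control period).
- cams.capture(name): name is "scene" or "top"; returns the picture (420x560x3 uint8, red, green, blue); there is no depth.
- cams.camera_params(name): a dict with "mtx" (3x3 intrinsics, pixels), "R" (3x3) and "t" (3): a world point X has camera coordinates R X + t. Camera axes: x right, y down, z forward; pixel columns grow to the right and rows downward; lengths in m; the calibration is good to about 2 mm. A picture is of the moment at which its call begins. camera_params takes no time and is no camera call.
- workorder.job_done(): hands the job in; it is judged then, once.
Trained networks look in the newest picture that a camera, given by its name, has taken for a name from the list of things; names that differ only in an ending like _2 or _b are one class to them, and where a whole thing is asked for, a point or a joint stands for the part that bears it (a point fixed in the world has none). Each returns a list of dicts, best first, with "p" (0 to 1); they miss things now and then, are a little off and sometimes report something else, mostly with a low value. They report only what shows in the picture. A call takes as long as a camera call. They do not tell look-alikes from the thing itself.
- cams.look_for(query, camera): "extent" ([left, top, right, bottom] in pixels, round what is visible of it).
The state is a dict: "t": time; "joints": joint angles; "joint_vel": joint speeds; "tau": joint torques, N m; "eef_pos": TCP position; "orientation": TCP orientation; "contact_force": force on the tool from outside, world axes, zero at the start; "ft_torque": the same for the moment, N m; "finger_gap": finger opening in m; "grasp_force": force on a finger pad.
Only numpy, scipy, OpenCV 4.12 (cv2) and the standard library are available. Lean on these libraries where they do the work, as an engineer would, in place of code of your own. Each camera call takes 0.05 s, during which the arm holds its last target. There are 200 camera calls.

## Working session

There is one attempt and no reset: what is moved stays moved. The work goes in short steps, Python scripts to look and compute and a tool call to move; the robot and the scene stay as the last step left them, time stands still between calls to the robot, and variables do not carry over. Pictures are saved under pics/ and viewed, at most 10 in all, crops included, and the job is handed in when it is done.

Besides the shell and the picture viewer there is one more tool, called after ">>>" as name([rows], argument=value, ...), one row to a line, values as JSON. arm_command: Moves the arm, as the interface text tells. Its arguments: {"type":"object","properties":{"motion":{"type":"array"},"fingers":{"type":"number"},"newtons":{"type":"number"}},"required":["motion"]}

```bash
mkdir -p pics; python3 - <<'E'
from plant import status,cams
import cv2,numpy as np
o=status.get_obs()
print({k:np.round(v,3).tolist() for k,v in o.items()})
for n in("scene","top"):
    cv2.imwrite(f"pics/{n}0.png",cams.capture(n)[:,:,::-1])
    p=cams.camera_params(n);print(n,[np.round(p[k],4).tolist() for k in("mtx","R","t")])
    for q in("light_base","button_top","focus_mark","buckle","stylus_stand","stylus","loupe_rest","loupe","spool","dye_bottle","rivet_tin"):
        print(q,[(np.round(d["extent"]).tolist(),round(d["p"],2)) for d in cams.look_for(q,n)[:3]])
E
```

```text
{'t': 0.0, 'joints': [1.106, 0.629, 0.038, 1.518, -0.027, 0.996, -0.02], 'joint_vel': [-0.001, 0.002, 0.002, -0.0, -0.0, 0.0, 0.001], 'tau': [0.0, -54.973, 1.144, -18.663, -0.052, 0.024, 0.0], 'eef_pos': [0.252, -0.598, 0.18], 'orientation': [-0.001, 0.98, 0.198, -0.0], 'contact_force': [0.169, 0.187, -0.321], 'ft_torque': [0.013, -0.011, -0.006], 'grasp_force': 0.0, 'finger_gap': 0.094}
scene [[[501.5387, 0.0, 269.1103], [0.0, 501.5387, 209.9711], [0.0, 0.0, 1.0]], [[-0.8751, 0.4837, -0.0112], [0.3294, 0.5787, -0.7461], [-0.3545, -0.6566, -0.6657]], [0.512, -0.1157, 1.3919]]
light_base [([238.0, 208.0, 331.0, 273.0], 0.7)]
button_top []
focus_mark [([252.0, 219.0, 265.0, 232.0], 0.63), ([322.0, 185.0, 333.0, 210.0], 0.63)]
buckle [([280.0, 222.0, 297.0, 241.0], 0.63)]
stylus_stand [([347.0, 312.0, 396.0, 362.0], 0.79)]
stylus [([361.0, 298.0, 379.0, 328.0], 0.79), ([329.0, 327.0, 347.0, 365.0], 0.78), ([391.0, 281.0, 407.0, 320.0], 0.69)]
loupe_rest [([220.0, 138.0, 276.0, 174.0], 0.95)]
loupe [([218.0, 130.0, 274.0, 154.0], 0.66)]
spool [([322.0, 183.0, 335.0, 210.0], 0.51)]
dye_bo
[... 156 characters left out ...]
0, 0.0, 1.0]], [[-0.0031, -0.9997, 0.0234], [-0.9844, -0.0011, -0.1757], [0.1757, -0.0236, -0.9842]], [-0.0053, 0.5797, 1.019]]
light_base [([236.0, 174.0, 307.0, 261.0], 0.84)]
button_top []
focus_mark [([251.0, 175.0, 266.0, 189.0], 0.61)]
buckle [([263.0, 217.0, 281.0, 237.0], 0.42)]
stylus_stand [([128.0, 208.0, 159.0, 237.0], 0.97)]
stylus [([139.0, 250.0, 149.0, 259.0], 0.64)]
loupe_rest [([401.0, 224.0, 435.0, 294.0], 0.69)]
loupe [([401.0, 218.0, 432.0, 292.0], 0.75)]
spool [([263.0, 218.0, 284.0, 238.0], 0.54), ([298.0, 287.0, 314.0, 297.0], 0.49)]
dye_bottle [([317.0, 122.0, 334.0, 150.0], 0.61), ([127.0, 207.0, 157.0, 236.0], 0.39)]
rivet_tin [([214.0, 129.0, 239.0, 155.0], 0.71)]
```

```bash
python3 - <<'E'
import cv2
a=cv2.imread("pics/scene0.png")[120:380,190:420];cv2.imwrite("pics/s1.png",cv2.resize(a,None,fx=2.3,fy=2.3,interpolation=cv2.INTER_CUBIC))
a=cv2.imread("pics/top0.png")[110:310,110:450];cv2.imwrite("pics/t1.png",cv2.resize(a,None,fx=2.3,fy=2.3,interpolation=cv2.INTER_CUBIC))
E
```

```text
(no output)
```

View pics/s1.png

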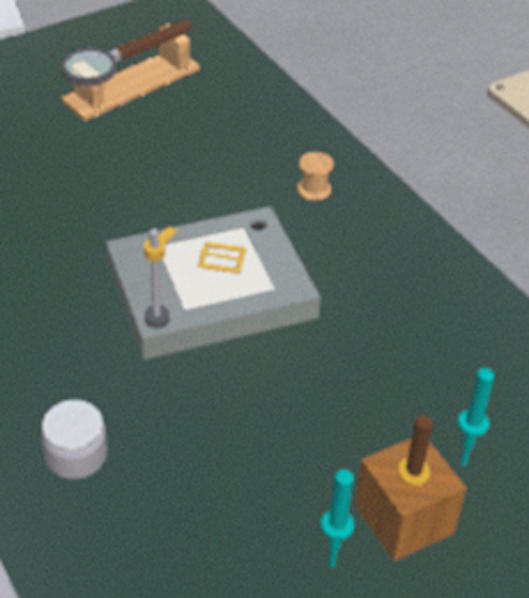

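View pics/t1.png

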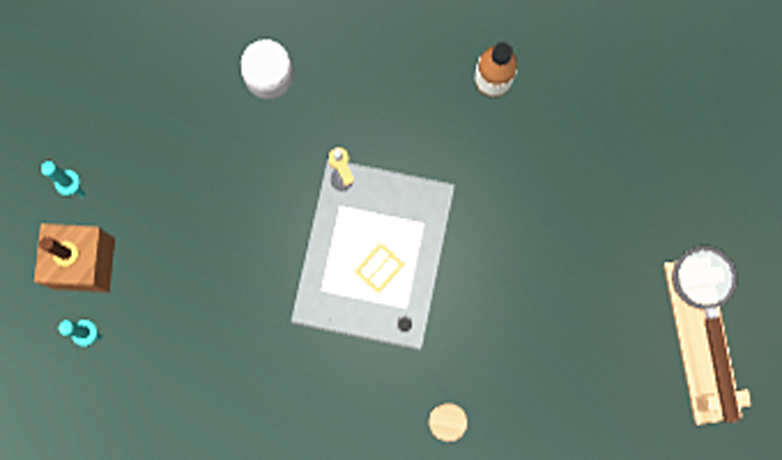

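The top view shows the base with its post at upper left (crop 339,157), the buckle at (380,268) and the button at (405,324). The stylus (brown handle, brass collar) stands at (65,254) between two turquoise look-alikes. The loupe lens is at (705,277) and its handle runs to (735,420).

```bash
cat > h.py <<'E'
import cv2,numpy as np
from plant import cams,status
P={n:cams.camera_params(n) for n in("scene","top")}
def proj(n,X):
    p=P[n];c=np.asarray(X,float)@np.array(p["R"]).T+p["t"];c=c@np.array(p["mtx"]).T
    return c[...,:2]/c[...,2:]
def ray(n,uv,z):
    p=P[n];R=np.array(p["R"]);C=-R.T@p["t"];d=R.T@np.linalg.solve(np.array(p["mtx"]),[*uv,1]);return C+d*(z-C[2])/d[2]
E
python3 - <<'E'
from h import *
for n in("scene","top"):
    im=cv2.imread(f"pics/{n}0.png");h=cv2.cvtColor(im,cv2.COLOR_BGR2HSV)
    H,S,V=[h[...,i] for i in range(3)]
    def blobs(m,name,amin):
        k,l,st,c=cv2.connectedComponentsWithStats(m.astype(np.uint8))
        for i in range(1,k):
            if st[i,4]>=amin and 120<st[i,0]+st[i,2]/2<450: print(n,name,st[i].tolist(),c[i].round(1))
    blobs((H>18)&(H<30)&(S>100)&(V>140),"yellow",8)
    blobs((V<60)&(S<90),"dark",8)
    blobs((H>4)&(H<18)&(S>90)&(V<125),"brown",20)
    g=((S<45)&(V>110)); blobs(g,"grey",300)
    roi=np.zeros_like(g,np.uint8); 
    k,l,st,c=cv2.connectedComponentsWithStats(g.astype(np.uint8))
    for i in range(1,k):
        if st[i,4]>1500 and 230<c[i][0]<340 and st[i,2]<150:
            pts=np.argwhere(l==i)[:,::-1].astype(np.int32)
            hu=cv2.convexHull(pts);print(cv2.approxPolyDP(hu,3,True)[:,0].tolist())
E
```

```text
scene yellow [253, 219, 14, 15, 86] [258.7 226.2]
scene yellow [277, 226, 20, 13, 90] [286.3 231.4]
scene yellow [363, 319, 14, 12, 91] [369.2 325.7]
scene dark [170, 208, 10, 10, 72] [174.5 212.9]
scene brown [219, 69, 17, 25, 147] [227.2  80.7]
scene brown [242, 129, 31, 17, 168] [256.9 136.6]
scene brown [168, 216, 18, 15, 49] [174.1 221.3]
scene brown [173, 240, 15, 6, 30] [180.7 243.4]
scene brown [367, 301, 11, 26, 178] [371.8 313. ]
scene brown [345, 320, 20, 42, 397] [354.3 341.8]
scene grey [233, 0, 31, 45, 767] [251.9  18.1]
scene grey [0, 0, 560, 420, 112102] [288.1 203.7]
scene grey [236, 210, 93, 66, 3670] [283.1 242.8]
scene grey [208, 293, 28, 35, 807] [222. 310.]
scene grey [155, 322, 62, 98, 1881] [184.9 372.9]
[[328, 257], [253, 275], [236, 225], [307, 210], [328, 247]]
top yellow [253, 174, 10, 14, 48] [257.2 180.2]
top yellow [133, 215, 11, 11, 43] [139.1 220.6]
top yellow [265, 221, 7, 11, 13] [267.2 226.2]
top yellow [270, 231, 10, 6, 12] [273.8 233.2]
top dark [324, 129, 9, 9, 54] [327.9 132.9]
top brown [131, 209, 29, 28, 215] [152.5 225.5]
top brown [130, 214, 10, 8, 36] [134.4 217.8]
top brown [417, 249, 9, 44, 54] [421.  270.9]
top brown [424, 257, 8, 36, 59] [426.9 276.1]
top grey [0, 0, 560, 420, 134832] [277.8 205.3]
top grey [90, 94, 154, 14, 1878] [166.7 100.5]
top grey [215, 127, 23, 26, 477] [225.6 139.6]
top grey [236, 180, 77, 83, 4165] [273.6 221. ]
top grey [403, 217, 27, 31, 585] [416.2 230.9]
[[307, 190], [312, 228], [292, 262], [236, 249], [252, 180]]
```

```bash
python3 - <<'E'
from h import *
from scipy.optimize import least_squares
obs=[("top",(253,178.7),(90,70,30)),("top",(307.4,190),(90,-70,30)),("top",(293,261.3),(-90,-70,30)),("top",(237,250),(-90,70,30)),("top",(286.1,250.9),(-68,-48,26)),
("scene",(302.6,217.8),(-68,-48,26)),("scene",(236.5,225),(90-180,70,30)),("scene",(308,210.3),(-90,-70,30)),("scene",(328.7,248),(90,-70,30)),("scene",(253,275.5),(90,70,0))]
obs[6]=("scene",(236.5,225),(-90,70,30))
def W(q,L):
    c,s=np.cos(q[2]),np.sin(q[2]);L=np.array(L)/1e3
    return np.array([q[0]+c*L[0]-s*L[1],q[1]+s*L[0]+c*L[1],L[2]])
# scene left corner: decide by projection
q0=[0.55,0.03,-.2]
for sel in ("top","scene","all"):
    for use in [[o for o in obs if sel in("all",o[0])]]:
        f=lambda q:np.concatenate([proj(n,W(q,L))-uv for n,uv,L in use])
        r=least_squares(f,q0,loss="soft_l1");print(sel,r.x.round(4),np.round(f(r.x),1).reshape(-1,2).tolist())
q=r.x;np.save("q.npy",q)
print("button",W(q,(-68,-48,26)))
for z in(.03,.033): print("buckle",ray("top",(275.2,226.3),z),ray("scene",(286.6,231.6),z))
print("stand collar",ray("top",(139.1,220.6),.07),ray("scene",(369.2,325.7),.069))
print("stand collar uv z scene tip",ray("scene",(190+422/2.3,120+420/2.3),.132),ray("top",(110+45/2.3,110+241/2.3),.132))
print("lens",ray("top",(110+705/2.3,110+277/2.3),.056),ray("scene",(190+89/2.3,120+66/2.3),.056))
print("handle end",ray("top",(110+733/2.3,110+420/2.3),.056),ray("scene",(190+188/2.3,120+27/2.3),.056))
pa=W(q,(70,50,0));d=-(pa[:2]-q[:2]);d/=np.linalg.norm(d)
for z in np.arange(.09,.132,.005):
    X=[[*(pa[:2]+d*e),z] for e in(0,.024,.028)]
    print(round(z,3),proj("scene",X).round(1).tolist(),proj("top",X).round(1).tolist())
X=[*pa[:2],.145];print("posttop",proj("scene",X),proj("top",X))
for n,x0,y0 in(("scene",240,205),("top",245,165)):
    cv2.imwrite(f"pics/{n}p.png",cv2.resize(cv2.imread(f"pics/{n}0.png")[y0:y0+40,x0:x0+40],None,fx=12,fy=12,interpolation=cv2.INTER_CUBIC))
a=np.hstack([cv2.imread(f"pics/{n}p.png") for n in("scene","top")]);cv2.imwrite("pics/pp.png",cv2.resize(a,(800,400)))
E
```

```text
top [ 0.5646  0.0229 -0.2056] [[-0.4, 0.1], [0.3, 0.2], [0.4, 0.1], [-0.4, -0.4], [0.1, -0.1]]
scene [ 0.5632  0.0224 -0.2048] [[-0.1, 0.1], [93.3, 23.4], [-0.1, -1.3], [-92.1, -23.5], [0.1, 0.3]]
all [ 0.5641  0.0229 -0.2054] [[-0.5, 0.3], [0.3, 0.3], [0.4, 0.3], [-0.4, -0.2], [0.1, 0.1], [-0.3, 0.3], [93.1, 23.7], [-0.3, -1.0], [-92.3, -23.2], [-0.1, 0.6]]
button [ 0.48777394 -0.01021602  0.026     ]
buckle [0.54772485 0.01665431 0.03      ] [0.5462808  0.01473013 0.03      ]
buckle [0.5472891 0.0166619 0.033    ] [0.54787374 0.01737142 0.033     ]
stand collar [0.55528919 0.33533707 0.07      ] [0.56048895 0.33867145 0.069     ]
stand collar uv z scene tip [0.55804449 0.33529637 0.132     ] [0.5584533 0.3379762 0.132    ]
lens [ 0.53404167 -0.3222072   0.056     ] [ 0.53312514 -0.32213093  0.056     ]
handle end [ 0.3872391  -0.34275124  0.056     ] [ 0.38938442 -0.33717848  0.056     ]
0.09 [[258.0, 239.2], [264.9, 232.9], [266.0, 231.9]] [[257.8, 182.5], [261.9, 191.6], [262.6, 193.2]]
0.095 [[257.9, 237.6], [264.8, 231.2], [266.0, 230.2]] [[257.8, 182.0], [261.9, 191.1], [262.5, 192.7]]
0.1 [[257.8, 235.9], [264.8, 229.6], [265.9, 228.5]] [[257.7, 181.4], [261.8, 190.7], [262.5, 192.2]]
0.105 [[257.8, 234.2], [264.7, 227.9], [265.9, 226.8]] [[257.6, 180.9], [261.7, 190.2], [262.4, 191.7]]
0.11 [[257.7, 232.5], [264.7, 226.2], [265.8, 225.1]] [[257.5, 180.4], [261.7, 189.7], [262.4, 191.3]]
0.115 [[257.6, 230.8], [264.7, 224.5], [265.8, 223.4]] [[257.5, 179.8], [261.6, 189.2], [262.3, 190.8]]
0.12 [[257.6, 229.1], [264.6, 222.8], [265.8, 221.7]] [[257.4, 179.3], [261.6, 188.7], [262.3, 190.3]]
0.125 [[257.5, 227.3], [264.6, 221.0], [265.7, 220.0]] [[257.3, 178.8], [261.5, 188.2], [262.2, 189.8]]
0.13 [[257.5, 225.6], [264.5, 219.3], [265.7, 218.2]] [[257.2, 178.2], [261.4, 187.7], [262.1, 189.3]]
posttop [257.26437306 220.2974015 ] [256.96018875 176.51226047]
```

View pics/pp.png

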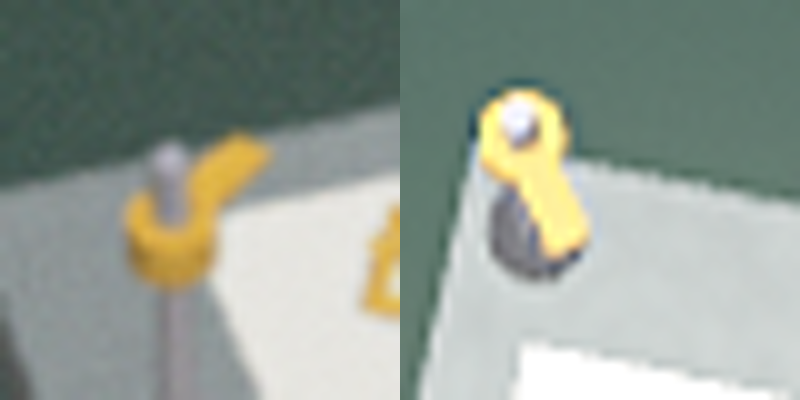

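The pointer tip (scene about 265.5,219.3; top about 261.7,189.8) puts the focal height near 0.125 m. The brass collar sits on the upper part of the post.

>>> arm_command([
  [0.038,-0.027,-0.02,0,0,0.08],
  [0.076,-0.054,-0.04,0,0,0.16],
  [0.115,-0.081,-0.06,0,0,0.24],
  [0.153,-0.108,-0.07,0,0,0.32],
  [0.192,-0.136,-0.07,0,0,0.398],
], fingers=0.06, newtons=30)

```text
t: 1.7
eef_pos: [0.3783, -0.3984, 0.253]
orientation: [0.001, 1.0, -0.001, 0.002]
contact_force: [0.5, -1.0, 0.6]
finger_gap: 0.0609
grasp_force: 0.0
```

>>> arm_command([
  [0.028,-0.04,0,0,0,0],
  [0.056,-0.08,0,0,0,0],
  [0.084,-0.12,0,0,0,0],
  [0.112,-0.16,0,0,0,0],
  [0.14,-0.2,0,0,0,0],
])

```text
t: 2.2
eef_pos: [0.5174, -0.1973, 0.2513]
orientation: [0.0, 1.0, 0.0, 0.0]
contact_force: [1.3, -0.8, 0.2]
finger_gap: 0.0599
grasp_force: 0.0
```

>>> arm_command([
  [0.008,-0.048,0,0,0,0],
  [0.016,-0.096,0,0,0,0],
  [0.024,-0.144,0,0,0,0],
  [0.032,-0.192,0,0,0,0],
  [0.04,-0.24,0,0,0,0],
])

```text
t: 2.7
eef_pos: [0.5563, 0.043, 0.2513]
orientation: [-0.0, 1.0, 0.0, 0.0]
contact_force: [1.5, 0.4, 0.4]
finger_gap: 0.0598
grasp_force: 0.0
```

>>> arm_command([
  [0,-0.048,0,0,0,0],
  [0,-0.096,0,0,0,0],
  [0,-0.144,0,0,0,0],
  [0,-0.18,0,0,0,0],
  [0,-0.18,0,0,0,0],
])

```text
t: 3.2
eef_pos: [0.5544, 0.2288, 0.2507]
orientation: [-0.002, 1.0, 0.005, -0.0]
contact_force: [-0.1, -0.1, -0.3]
finger_gap: 0.0595
grasp_force: 0.0
```

>>> arm_command([
  [0.001,-0.05,0,0,0,0],
  [0.003,-0.1,0,0,0,0],
  [0.003,-0.109,0,0,0,0],
  [0.003,-0.109,0,0,0,0],
  [0.003,-0.109,0,0,0,0],
])

```text
t: 3.7
eef_pos: [0.5596, 0.3274, 0.2509]
orientation: [0.001, 1.0, -0.001, 0.0]
contact_force: [-0.0, -0.6, -0.4]
finger_gap: 0.0597
grasp_force: 0.0
```

```bash
python3 - <<'E'
from h import *
o=status.get_obs();print(o["t"],o["eef_pos"].round(4) if hasattr(o["eef_pos"],"round") else o["eef_pos"],o["orientation"])
a=cams.capture("scene")[270:390,320:440,::-1];b=cams.capture("top")[170:290,90:210,::-1]
cv2.imwrite("pics/g1.png",cv2.resize(np.hstack([a,b]),(800,400),interpolation=cv2.INTER_CUBIC))
E
```

```text
3.7 [0.5596 0.3274 0.2509] [ 1.09922697e-03  9.99999161e-01 -6.76307876e-04  1.08878517e-04]
```

View pics/g1.png

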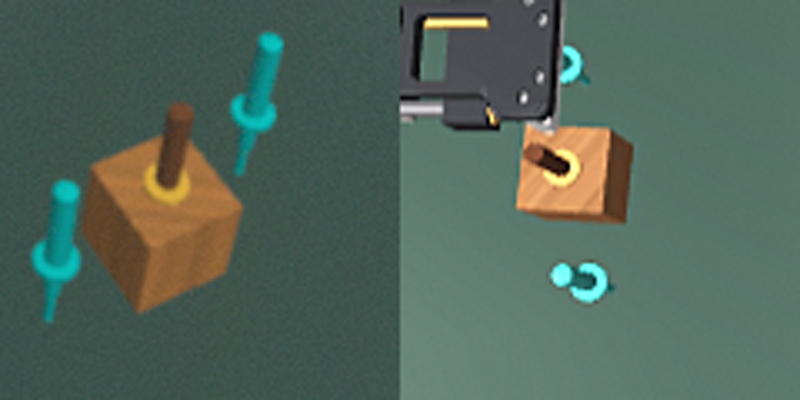

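The scene shows the brown stylus in its block, clear of the look-alikes on both sides. The block's top-face centre is at about (370.4,327.3) in scene and (139.8,220.8) in top.

```bash
python3 - <<'E'
from h import *
print(ray("scene",(370.2,327),.065),ray("top",(139.6,220.6),.065), ray("scene",(320+179/3.333,270+108/3.333),.132),ray("top",(90+132/3.333,170+153/3.333),.132))
print(proj("scene",[.558,.337,.25]),proj("top",[.558,.337,.25]))
E
```

```text
[0.55848357 0.33984761 0.065     ] [0.5560808  0.33569617 0.065     ] [0.55741632 0.33513194 0.132     ] [0.55594452 0.3377465  0.132     ]
[383.50580015 257.6087963 ] [110.62005531 204.73063275]
```

>>> arm_command([
  [-0.002,-0.009,0.03,0,0,0],
  [-0.002,-0.009,0.06,0,0,0],
  [-0.002,-0.009,0.08,0,0,0],
  [-0.002,-0.009,0.08,0,0,0],
])

```text
t: 4.2
eef_pos: [0.5557, 0.3357, 0.1684]
orientation: [0.002, 1.0, -0.001, -0.002]
contact_force: [-0.5, -0.4, 0.1]
finger_gap: 0.0602
grasp_force: 0.0
```

>>> arm_command([
  [0.001,-0.001,0.03,0,0,0],
  [0.001,-0.001,0.06,0,0,0],
  [0.001,-0.001,0.08,0,0,0],
  [0.001,-0.001,0.08,0,0,0],
  [0.001,-0.001,0.08,0,0,0],
])

```text
t: 4.7
eef_pos: [0.5593, 0.3396, 0.0925]
orientation: [-0.0, 1.0, -0.0, 0.001]
contact_force: [0.4, 0.4, 0.4]
finger_gap: 0.06
grasp_force: 0.0
```

>>> arm_command([
  [0,0,0,0,0,0],
  [0,0,0,0,0,0],
  [0,0,0,0,0,0],
  [0,0,0,0,0,0],
  [0,0,0,0,0,0],
], fingers=0.0, newtons=25)

```text
t: 5.2
eef_pos: [0.5581, 0.3401, 0.0913]
orientation: [-0.0, 1.0, 0.0, 0.0]
contact_force: [0.7, -0.1, 0.3]
finger_gap: 0.0233
grasp_force: 0.0
```

>>> arm_command([
  [0,0.002,0,0,0,0],
  [0,0.002,0,0,0,0],
  [0,0.002,0,0,0,0],
  [0,0.002,0,0,0,0],
  [0,0.002,0,0,0,0],
])

```text
t: 5.7
eef_pos: [0.558, 0.3379, 0.091]
orientation: [0.0, 1.0, 0.0, -0.0]
contact_force: [0.6, -0.4, 0.6]
finger_gap: 0.0134
grasp_force: 25.0
```

```bash
python3 - <<'E'
from h import *
o=status.get_obs();print(o["t"],o["eef_pos"],o["orientation"],o["finger_gap"],o["grasp_force"])
a=cams.capture("scene")[250:370,320:440,::-1];b=cams.capture("top")[170:290,70:190,::-1]
cv2.imwrite("pics/g2.png",cv2.resize(np.hstack([a,b]),(800,400),interpolation=cv2.INTER_CUBIC))
E
```

```text
5.7 [0.55798017 0.33786282 0.0909944 ] [ 1.35843185e-04  9.99999922e-01  3.69813358e-04 -2.26619070e-05] 0.01341584575291564 25.000290870666504
```

View pics/g2.png

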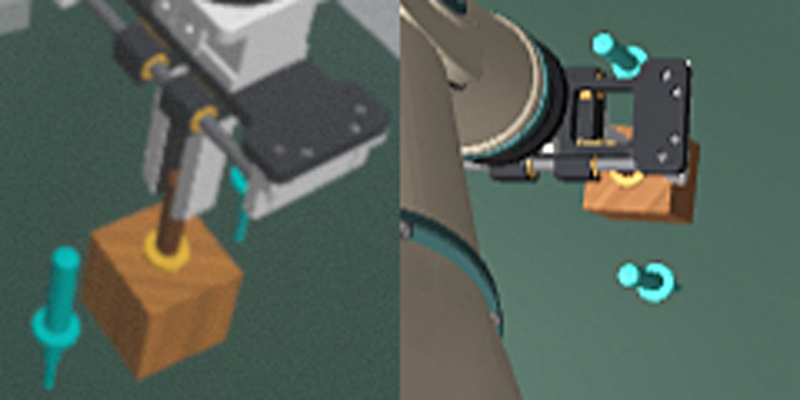

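The scene shows the fingers closed on the wooden handle above the brass collar, with the stylus still upright in its block. Now I'll lift it.

>>> arm_command([
  [0,0,-0.03,0,0,0],
  [0,0,-0.06,0,0,0],
  [0,0,-0.09,0,0,0],
  [0,0,-0.1,0,0,0],
  [0,0,-0.1,0,0,0],
])

```text
t: 6.3
eef_pos: [0.5588, 0.3387, 0.1922]
orientation: [-0.001, 1.0, 0.0, 0.001]
contact_force: [-0.3, 0.3, -1.2]
finger_gap: 0.0129
grasp_force: 25.0
```

>>> arm_command([
  [-0.01,0.04,0,0,0,0],
  [-0.02,0.08,0,0,0,0],
  [-0.03,0.12,0,0,0,0],
  [-0.04,0.16,0,0,0,0],
  [-0.05,0.2,0,0,0,0],
])

```text
t: 6.8
eef_pos: [0.5062, 0.136, 0.1891]
orientation: [0.001, 1.0, 0.001, -0.002]
contact_force: [0.5, -0.3, 0.0]
finger_gap: 0.0133
grasp_force: 25.0
```

>>> arm_command([
  [-0.005,0.04,0.01,0,0,0],
  [-0.01,0.08,0.02,0,0,0],
  [-0.02,0.12,0.03,0,0,0],
  [-0.02,0.148,0.04,0,0,0],
  [-0.02,0.148,0.04,0,0,0],
])

```text
t: 7.3
eef_pos: [0.4853, -0.015, 0.1484]
orientation: [0.001, 1.0, -0.003, -0.003]
contact_force: [0.9, 0.5, -0.2]
finger_gap: 0.0131
grasp_force: 25.0
```

>>> arm_command([
  [0,0,0,0,0,0],
  [0,0,0,0,0,0],
])

```text
t: 7.5
eef_pos: [0.488, -0.0086, 0.1504]
orientation: [-0.0, 1.0, 0.001, -0.0]
contact_force: [0.0, 0.4, -0.7]
finger_gap: 0.0133
grasp_force: 25.0
```

>>> arm_command([
  [0,0.001,0.02,0,0,0],
  [0,0.001,0.033,0,0,0],
  [0,0.001,0.033,0,0,0],
  [0,0.001,0.033,0,0,0],
])

```text
t: 7.9
eef_pos: [0.4884, -0.0098, 0.1181]
orientation: [-0.0, 1.0, 0.001, -0.0]
contact_force: [0.5, 0.4, 0.4]
finger_gap: 0.0132
grasp_force: 25.0
```

```bash
python3 - <<'E'
from h import *
o=status.get_obs();print(o["t"],o["eef_pos"],o["orientation"])
a=cams.capture("scene")[180:250,265:335,::-1];b=cams.capture("top")[200:270,240:310,::-1]
cv2.imwrite("pics/b1.png",cv2.resize(np.hstack([a,b]),(800,400),interpolation=cv2.INTER_CUBIC))
e=o["eef_pos"];print(proj("scene",[[e[0],e[1],e[2]-.081],[.4878,-.0102,.03]]))
E
```

```text
7.9 [ 0.48843451 -0.00984382  0.11810692] [-1.97078216e-04  9.99999026e-01  1.38168099e-03 -2.42446540e-05]
[[302.28416526 214.9103768 ]
 [302.33365396 216.92206655]]
```

View pics/b1.png

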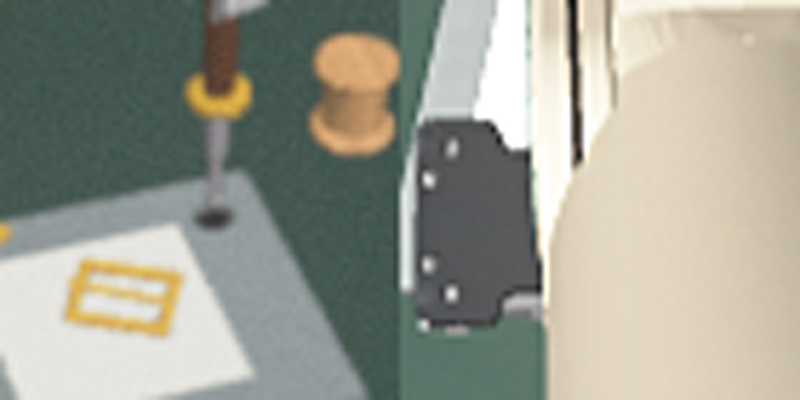

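The scene crop shows the tip directly over the well: tip at about (302,216), well centre at about (302,217.5). I'll press now.

>>> arm_command([
  [0,0,0.008,0,0,0],
  [0,0,0.014,0,0,0],
  [0,0,0.0165,0,0,0],
  [0,0,0.0165,0,0,0],
  [0,0,0.0165,0,0,0],
])

```text
t: 8.5
eef_pos: [0.4889, -0.011, 0.1018]
orientation: [-0.0, 1.0, 0.0, 0.001]
contact_force: [-0.1, 1.3, 4.2]
finger_gap: 0.013
grasp_force: 25.0
```

>>> arm_command([
  [0,0,0.001,0,0,0],
  [0,0,0.002,0,0,0],
  [0,0,0.002,0,0,0],
  [0,0,0.002,0,0,0],
  [0,0,0.002,0,0,0],
])

```text
t: 9.0
eef_pos: [0.4906, -0.011, 0.1013]
orientation: [-0.0, 1.0, 0.0, 0.002]
contact_force: [0.3, -0.1, 16.3]
finger_gap: 0.0129
grasp_force: 25.0
```

>>> arm_command([
  [-0.001,0,-0.02,0,0,0],
  [-0.001,0,-0.05,0,0,0],
  [-0.001,0,-0.08,0,0,0],
  [0,0,-0.09,0,0,0],
  [0,0,-0.09,0,0,0],
])

```text
t: 9.5
eef_pos: [0.4891, -0.011, 0.1903]
orientation: [-0.0, 1.0, 0.0, 0.001]
contact_force: [0.5, -0.3, -0.8]
finger_gap: 0.0131
grasp_force: 25.0
```

>>> arm_command([
  [0.01,-0.04,0,0,0,0],
  [0.02,-0.08,0,0,0,0],
  [0.03,-0.12,0,0,0,0],
  [0.04,-0.16,0,0,0,0],
  [0.05,-0.2,0,0,0,0],
])

```text
t: 10.0
eef_pos: [0.5371, 0.1901, 0.1872]
orientation: [0.001, 1.0, 0.0, -0.002]
contact_force: [0.5, 0.6, -0.9]
finger_gap: 0.013
grasp_force: 25.0
```

>>> arm_command([
  [0.005,-0.04,0,0,0,0],
  [0.01,-0.08,0,0,0,0],
  [0.019,-0.12,0,0,0,0],
  [0.019,-0.147,0,0,0,0],
  [0.019,-0.147,0,0,0,0],
])

```text
t: 10.5
eef_pos: [0.5542, 0.3414, 0.1863]
orientation: [-0.001, 1.0, 0.004, -0.002]
contact_force: [-1.1, -0.0, -0.9]
finger_gap: 0.0133
grasp_force: 25.0
```

>>> arm_command([
  [0,0,0,0,0,0],
  [0,0,0,0,0,0],
  [0,0,0,0,0,0],
])

```text
t: 10.8
eef_pos: [0.5573, 0.3339, 0.1891]
orientation: [0.001, 1.0, -0.001, -0.0]
contact_force: [0.2, 0.7, -0.8]
finger_gap: 0.0128
grasp_force: 25.0
```

```bash
python3 - <<'E'
from h import *
o=status.get_obs();print(o["t"],o["eef_pos"],o["orientation"],o["finger_gap"])
s=cams.capture("scene")[:,:,::-1]
cv2.imwrite("pics/r1.png",cv2.resize(s[190:370,230:440],None,fx=3,fy=3,interpolation=cv2.INTER_CUBIC))
E
```

```text
10.8 [0.55732058 0.33385653 0.18907352] [ 7.31717458e-04  9.99999389e-01 -8.01558884e-04 -2.07970137e-04] 0.012751260659493377
```

View pics/r1.png

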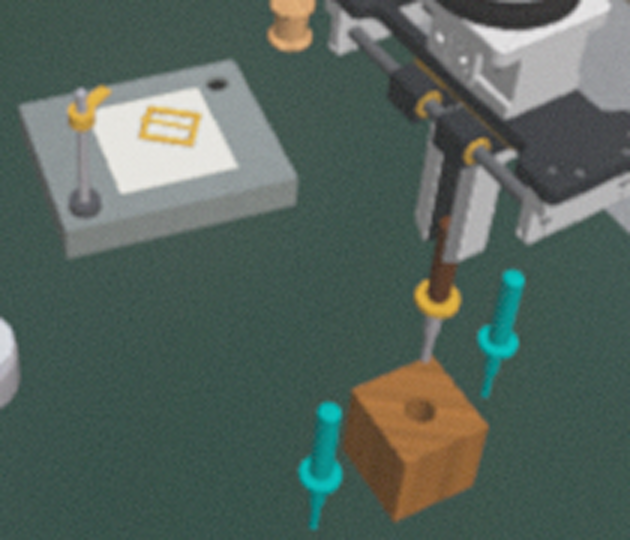

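The scene shows the stylus held upright above the empty hole (crop 420,408), with the button well and buckle unchanged. Next I'll line it up and lower it.

>>> arm_command([
  [0.001,-0.004,0.02,0,0,0],
  [0.001,-0.004,0.03,0,0,0],
  [0.001,-0.004,0.03,0,0,0],
  [0.001,-0.004,0.03,0,0,0],
])

```text
t: 11.25
eef_pos: [0.5581, 0.3395, 0.1596]
orientation: [0.0, 1.0, 0.0, -0.0]
contact_force: [-0.0, -0.6, -0.3]
finger_gap: 0.0133
grasp_force: 25.0
```

>>> arm_command([
  [0,0.001,0.02,0,0,0],
  [0,0.001,0.04,0,0,0],
  [0,0.001,0.055,0,0,0],
  [0,0.001,0.062,0,0,0],
  [0,0.001,0.062,0,0,0],
])

```text
t: 11.75
eef_pos: [0.5576, 0.3387, 0.0968]
orientation: [0.0, 1.0, 0.0, -0.001]
contact_force: [-0.5, 0.4, -0.6]
finger_gap: 0.0131
grasp_force: 25.0
```

>>> arm_command([
  [0,0,0,0,0,0],
  [0,0,0.005,0,0,0],
  [0,0,0.006,0,0,0],
])

```text
t: 12.05
eef_pos: [0.5581, 0.3391, 0.0917]
orientation: [-0.0, 1.0, 0.0, 0.0]
contact_force: [-1.0, 0.2, -1.2]
finger_gap: 0.013
grasp_force: 25.0
```

Now let go, wait and rise.

>>> arm_command([
  [0,0,0,0,0,0],
  [0,0,0,0,0,0],
  [0,0,0,0,0,0],
  [0,0,0,0,0,0],
  [0,0,0,0,0,0],
], fingers=0.06)

```text
t: 12.55
eef_pos: [0.558, 0.3391, 0.0916]
orientation: [-0.0, 1.0, 0.0, 0.0]
contact_force: [-0.1, 0.2, -0.1]
finger_gap: 0.0499
grasp_force: 0.0
```

>>> arm_command([
  [0,0,-0.03,0,0,0],
  [0,0,-0.07,0,0,0],
  [0,0,-0.11,0,0,0],
  [0,0,-0.15,0,0,0],
  [0,0,-0.16,0,0,0],
])

```text
t: 13.05
eef_pos: [0.5604, 0.3405, 0.2569]
orientation: [-0.002, 1.0, 0.0, 0.004]
contact_force: [0.1, -0.5, 0.2]
finger_gap: 0.0598
grasp_force: 0.0
```

>>> arm_command([
  [-0.005,0.048,0,0,0,0],
  [-0.01,0.096,0,0,0,0],
  [-0.015,0.144,0,0,0,0],
  [-0.02,0.192,0,0,0,0],
  [-0.025,0.24,0,0,0,0],
])

```text
t: 13.55
eef_pos: [0.5323, 0.097, 0.251]
orientation: [0.0, 1.0, 0.0, -0.0]
contact_force: [0.3, -0.5, 0.3]
finger_gap: 0.06
grasp_force: 0.0
```

>>> arm_command([
  [-0.01,0.048,0,0,0,-0.03],
  [-0.02,0.096,0,0,0,-0.06],
  [-0.03,0.144,0,0,0,-0.09],
  [-0.04,0.192,0,0,0,-0.12],
  [-0.05,0.235,0,0,0,-0.12],
])

```text
t: 14.05
eef_pos: [0.4821, -0.1384, 0.2511]
orientation: [0.0, 0.998, 0.06, -0.0]
contact_force: [0.5, 0.2, 0.3]
finger_gap: 0.0598
grasp_force: 0.0
```

```bash
python3 - <<'E'
from h import *
o=status.get_obs();print(o["t"],o["eef_pos"],o["orientation"],o["finger_gap"])
s=cams.capture("scene")[:,:,::-1];t=cams.capture("top")[:,:,::-1]
cv2.imwrite("pics/s2.png",s);cv2.imwrite("pics/t2.png",t)
a=cv2.resize(s[280:380,310:430],(480,400),interpolation=cv2.INTER_CUBIC);b=cv2.resize(t[205:305,385:465],(320,400),interpolation=cv2.INTER_CUBIC)
cv2.imwrite("pics/r2.png",np.hstack([a,b]))
for n in("scene","top"): print([(d["extent"],d["p"]) for d in cams.look_for("loupe",n)[:2]])
E
```

```text
14.05 [ 0.48212699 -0.1384285   0.25111082] [ 1.05565590e-04  9.98188689e-01  6.01601099e-02 -3.01388299e-04] 0.05981446144850292
[([215.6, 128.4, 277.6, 157.3], 0.84)]
[]
```

View pics/r2.png

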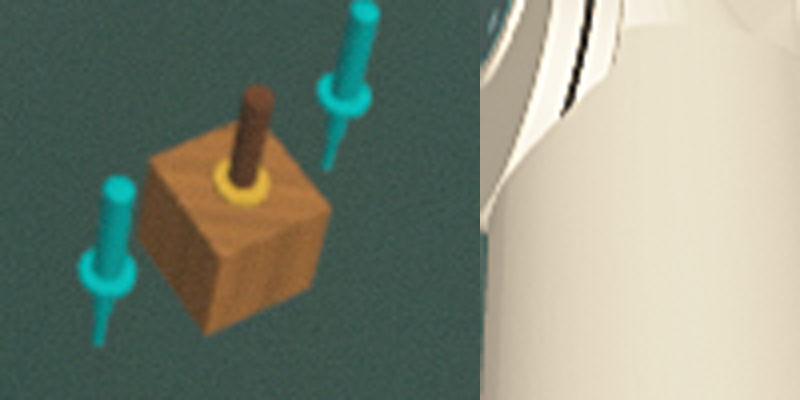

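The scene shows the stylus upright in its block with its collar resting on top (crop 243,183). The arm hides the loupe in the top view, so I'll use the first fix.

>>> arm_command([
  [-0.01,0.045,0,0,0,0],
  [-0.02,0.09,0,0,0,0],
  [-0.03,0.135,0.02,0,0,0],
  [-0.04,0.175,0.04,0,0,0],
  [-0.041,0.189,0.06,0,0,0],
])

```text
t: 14.75
eef_pos: [0.4648, -0.3319, 0.1905]
orientation: [0.001, 0.998, 0.059, -0.0]
contact_force: [0.4, -0.3, 0.2]
finger_gap: 0.0602
grasp_force: 0.0
```

>>> arm_command([
  [0,0,0.04,0,0,0],
  [0,0,0.08,0,0,0],
  [0,0,0.08,0,0,0],
  [0,0,0.08,0,0,0],
])

```text
t: 15.15
eef_pos: [0.4663, -0.327, 0.1115]
orientation: [-0.001, 0.998, 0.062, -0.0]
contact_force: [0.8, -0.5, 0.7]
finger_gap: 0.0599
grasp_force: 0.0
```

```bash
python3 - <<'E'
from h import *
o=status.get_obs();print(o["t"],o["eef_pos"],o["orientation"],o["finger_gap"])
s=cams.capture("scene")[:,:,::-1];t=cams.capture("top")[:,:,::-1]
a=cv2.resize(s[100:180,205:285],(400,400),interpolation=cv2.INTER_CUBIC);b=cv2.resize(t[210:290,390:470],(400,400),interpolation=cv2.INTER_CUBIC)
cv2.imwrite("pics/l1.png",np.hstack([a,b]))
E
```

```text
15.15 [ 0.46631786 -0.32702718  0.1114851 ] [-6.68768687e-04  9.98105138e-01  6.15273434e-02 -2.68236542e-04] 0.059925862383866345
```

View pics/l1.png

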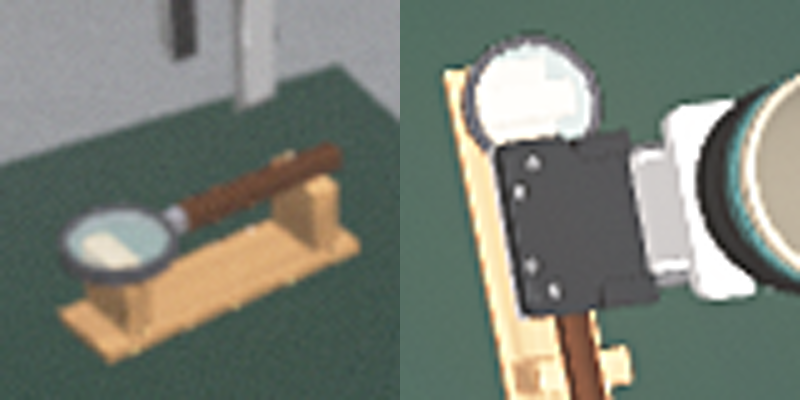

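The fingers straddle the handle, which lies on its rest. The lens is clear of the gripper in both views.

>>> arm_command([
  [-0.001,0.003,0.03,0,0,0],
  [-0.001,0.003,0.06,0,0,0],
  [-0.001,0.003,0.074,0,0,0],
  [-0.001,0.003,0.074,0,0,0],
  [-0.001,0.003,0.074,0,0,0],
])

```text
t: 15.75
eef_pos: [0.4659, -0.3322, 0.0389]
orientation: [0.001, 0.998, 0.06, 0.001]
contact_force: [-0.2, -0.2, 0.9]
finger_gap: 0.0599
grasp_force: 0.0
```

>>> arm_command([
  [0,0,0,0,0,0],
  [0,0,0,0,0,0],
  [0,0,0,0,0,0],
  [0,0,0,0,0,0],
  [0,0,0,0,0,0],
], fingers=0.0, newtons=35)

```text
t: 16.25
eef_pos: [0.4649, -0.3318, 0.0377]
orientation: [0.0, 0.998, 0.06, 0.0]
contact_force: [-0.0, -0.8, 0.5]
finger_gap: 0.0233
grasp_force: 0.0
```

>>> arm_command([
  [0,0,0,0,0,0],
  [0,0,0,0,0,0],
  [0,0,0,0,0,0],
])

```text
t: 16.55
eef_pos: [0.4652, -0.332, 0.0378]
orientation: [0.0, 0.998, 0.06, 0.0]
contact_force: [-0.7, 0.5, 3.4]
finger_gap: 0.0014
grasp_force: 1.7
```

```bash
python3 - <<'E'
from h import *
o=status.get_obs();print(o["t"],o["eef_pos"],o["orientation"],o["finger_gap"],o["grasp_force"],o["contact_force"])
s=cams.capture("scene")[:,:,::-1];t=cams.capture("top")[:,:,::-1]
a=cv2.resize(s[100:180,205:285],(400,400),interpolation=cv2.INTER_CUBIC);b=cv2.resize(t[210:290,390:470],(400,400),interpolation=cv2.INTER_CUBIC)
cv2.imwrite("pics/l2.png",np.hstack([a,b]))
E
```

```text
16.55 [ 0.46515328 -0.33200105  0.0378473 ] [2.90640928e-04 9.98178894e-01 6.03214455e-02 3.66280125e-04] 0.001448071705125244 1.7330744958599098 [-0.72361602  0.48544378  3.43619144]
```

View pics/l2.png

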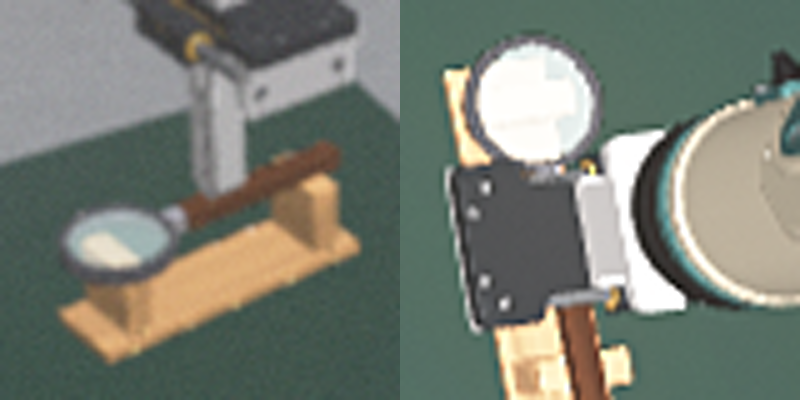

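```bash
python3 - <<'E'
from h import *
e=np.array([.4652,-.332,.0378])
print("scene TCP",proj("scene",e),"seen",205+220/5,100+195/5)
for q,u in(("handle near",(390+(570-400)/5,210+320/5)),("handle low",(390+(588-400)/5,210+390/5)),("lens",(390+(533-400)/5,210+100/5))):
  print(q,[ray("top",u,z).round(4).tolist() for z in(.05,.056,.062)])
for q,u in(("end",(205+335/5,100+157/5)),("start",(205+180/5,100+215/5)),("lens",(205+120/5,100+240/5))):
  print(q,[ray("scene",u,z).round(4).tolist() for z in(.05,.056,.062)])
print(proj("top",e+[0,0,.097]))
E
```

```text
scene TCP [249.29293921 145.41411253] seen 249.0 139.0
handle near [[0.4307, -0.3362, 0.05], [0.4304, -0.3342, 0.056], [0.4302, -0.3322, 0.062]]
handle low [[0.3979, -0.3429, 0.05], [0.3979, -0.3408, 0.056], [0.3978, -0.3387, 0.062]]
lens [[0.5359, -0.3244, 0.05], [0.5351, -0.3225, 0.056], [0.5343, -0.3205, 0.062]]
end [[0.3834, -0.3465, 0.05], [0.3879, -0.3384, 0.056], [0.3924, -0.3302, 0.062]]
start [[0.4877, -0.3381, 0.05], [0.4914, -0.33, 0.056], [0.4951, -0.322, 0.062]]
lens [[0.5276, -0.3328, 0.05], [0.531, -0.3247, 0.056], [0.5344, -0.3167, 0.062]]
[434.00245996 256.67740242]
```

>>> arm_command([
  [0,0,0,0,0,0],
])

```text
t: 16.75
eef_pos: [0.4651, -0.332, 0.0378]
orientation: [0.0, 0.998, 0.06, 0.0]
contact_force: [0.9, -0.0, 4.6]
finger_gap: 0.0004
grasp_force: 2.5
```

The fingers closed on top of the handle. The image puts the fingertips about 20 mm higher than the reported TCP, so I'll open and go 23 mm lower. That still clears the floor plate even if the reading is right.

>>> arm_command([
  [0,0,-0.003,0,0,0],
  [0,0,-0.003,0,0,0],
  [0,0,-0.003,0,0,0],
  [0,0,-0.003,0,0,0],
  [0,0,-0.003,0,0,0],
], fingers=0.06)

```text
t: 17.25
eef_pos: [0.4646, -0.3316, 0.0403]
orientation: [-0.0, 0.998, 0.06, -0.0]
contact_force: [-0.2, -0.0, 0.1]
finger_gap: 0.0369
grasp_force: 0.0
```

>>> arm_command([
  [0,0,0.01,0,0,0],
  [0,0,0.02,0,0,0],
  [0,0,0.025,0,0,0],
  [0,0,0.025,0,0,0],
  [0,0,0.025,0,0,0],
])

```text
t: 17.75
eef_pos: [0.4646, -0.3316, 0.0151]
orientation: [-0.0, 0.998, 0.06, -0.0]
contact_force: [-0.4, 0.1, -0.6]
finger_gap: 0.0599
grasp_force: 0.0
```

>>> arm_command([
  [0,0,0,0,0,0],
  [0,0,0,0,0,0],
  [0,0,0,0,0,0],
  [0,0,0,0,0,0],
  [0,0,0,0,0,0],
], fingers=0.008, newtons=35)

```text
t: 18.25
eef_pos: [0.4649, -0.3317, 0.0156]
orientation: [0.0, 0.998, 0.06, 0.0]
contact_force: [0.3, 0.5, 0.5]
finger_gap: 0.0232
grasp_force: 0.0
```

>>> arm_command([
  [0,0,0,0,0,0],
  [0,0,0,0,0,0],
  [0,0,0,0,0,0],
  [0,0,0,0,0,0],
])

```text
t: 18.65
eef_pos: [0.4648, -0.3316, 0.0155]
orientation: [-0.0, 0.998, 0.06, -0.0]
contact_force: [0.1, 0.1, 0.6]
finger_gap: 0.0133
grasp_force: 35.0
```

Gripped: 13 mm gap, 35 N. Now I'll lift and carry it over.

>>> arm_command([
  [0,0,-0.02,0,0,0],
  [0,0,-0.05,0,0,0],
  [0,0,-0.075,0,0,0],
  [0,0,-0.085,0,0,0],
  [0,0,-0.085,0,0,0],
])

```text
t: 19.15
eef_pos: [0.4655, -0.3322, 0.1015]
orientation: [0.001, 0.998, 0.06, 0.001]
contact_force: [0.2, -0.1, -0.6]
finger_gap: 0.0135
grasp_force: 34.9
```

```bash
python3 - <<'E'
from h import *
o=status.get_obs();print(o["t"],o["eef_pos"],o["orientation"],o["finger_gap"],o["grasp_force"],o["contact_force"])
for n in("scene","top"):
    cv2.imwrite(f"pics/{n}5.png",cams.capture(n)[:,:,::-1]);print(n,[(d["extent"],d["p"]) for d in cams.look_for("loupe",n)[:2]])
e=np.array(o["eef_pos"]);L=[e[0]+.069,e[1]+.0095,e[2]+.0405]
print(L,proj("scene",L),proj("top",L))
E
```

```text
19.15 [ 0.46553415 -0.33221034  0.10150361] [7.55837162e-04 9.98176826e-01 6.03440196e-02 1.02593063e-03] 0.013548115301245448 34.94976103305817 [ 0.24921147 -0.07506861 -0.55463768]
scene [([212.0, 103.4, 272.5, 125.4], 0.89), ([365.3, 300.4, 376.6, 329.7], 0.53)]
top [([413.2, 210.5, 443.5, 293.4], 0.71)]
[np.float64(0.5345341465592037), np.float64(-0.3227103405316831), np.float64(0.14200360998594658)] [225.99912638 121.69684365] [429.03454232 224.96973908]
```

```bash
cat > m.py <<'E'
from h import *
def rim(n,f,uv,r=26):
    im=cv2.imread(f);u,v=[int(round(a)) for a in uv];x0,y0=u-r,v-r
    c=cv2.resize(im[y0:v+r,x0:u+r],None,fx=4,fy=4,interpolation=cv2.INTER_CUBIC)
    h=cv2.cvtColor(c,cv2.COLOR_BGR2HSV);m=((h[...,1]<70)&(h[...,2]<125)).astype(np.uint8)
    cs,_=cv2.findContours(m,cv2.RETR_LIST,cv2.CHAIN_APPROX_NONE)
    for k in sorted(cs,key=cv2.contourArea)[-4:]:
        if len(k)>40:
            e=cv2.fitEllipse(cv2.convexHull(k));print(n,"centre",(np.array(e[0])+.5)/4-.5+[x0,y0],"axes",np.array(e[1])/4,"ang",round(e[2]))
E
python3 - <<'E'
from m import *
rim("scene","pics/scene0.png",(228.5,148.5));rim("top","pics/top0.png",(416.5,230.5))
print("--");rim("scene","pics/scene5.png",(226,119));rim("top","pics/top5.png",(429,225))
print(proj("scene",[.5345,-.3225,.056]),proj("top",[.5345,-.3225,.056]))
E
```

```text
scene centre [240.62845993 167.97193146] axes [1.87032604 5.125772  ] ang 76
scene centre [239.74389648 143.16948318] axes [4.9318738  5.48449087] ang 146
scene centre [228.05504799 147.52754402] axes [12.73818874 21.18071938] ang 88
scene centre [242.03529739 148.68856621] axes [ 52.59240341 122.15299988] ang 81Traceback (most recent call last):
  File "<stdin>", line 2, in <module>
  File "m.py", line 9, in rim
    e=cv2.fitEllipse(cv2.convexHull(k));print(n,"centre",(np.array(e[0])+.5)/4-.5+[x0,y0],"axes",np.array(e[1])/4,"ang",round(e[2]))
cv2.error: OpenCV(4.12.0) /io/opencv/modules/imgproc/src/shapedescr.cpp:361: error: (-201:Incorrect size of input array) There should be at least 5 points to fit the ellipse in function 'fitEllipseNoDirect'
```

```bash
sed -i 's/if len(k)>40:/if len(k)>40 and len(cv2.convexHull(k))>12 and 12<cv2.fitEllipse(cv2.convexHull(k))[1][1]\/4<36:/' m.py
python3 - <<'E'
from m import *
rim("scene","pics/scene0.png",(228.5,148.5));rim("top","pics/top0.png",(416.5,230.5))
print("--");rim("scene","pics/scene5.png",(226,119));rim("top","pics/top5.png",(429,225))
print(proj("scene",[.5345,-.3225,.056]),proj("top",[.5345,-.3225,.056]))
E
```

```text
scene centre [228.05504799 147.52754402] axes [12.73818874 21.18071938] ang 88
--
scene centre [243.63632965 107.18308926] axes [ 9.81451321 26.74930382] ang 4
scene centre [225.38760567 120.1405983 ] axes [12.50586319 22.49126053] ang 87
[228.18518478 148.77189939] [416.63234539 230.24531107]
```

>>> arm_command([
  [0,-0.045,0,0,0,0],
  [0,-0.09,0,0,0,0],
  [-0.01,-0.135,0,0,0,0],
  [-0.02,-0.175,0,0,0,0],
  [-0.02,-0.21,0,0,0,0],
])

```text
t: 19.85
eef_pos: [0.4166, -0.1235, 0.0995]
orientation: [-0.001, 0.998, 0.06, -0.002]
contact_force: [1.2, 1.0, -0.3]
finger_gap: 0.0137
grasp_force: 34.9
```

>>> arm_command([
  [0.02,-0.03,0,0,0,0],
  [0.04,-0.06,0,0,0,0],
  [0.06,-0.09,0,0,0,0],
  [0.077,-0.12,0.008,0,0,0],
  [0.077,-0.123,0.014,0,0,0],
])

```text
t: 20.35
eef_pos: [0.4829, 0.011, 0.0853]
orientation: [-0.001, 0.998, 0.064, 0.0]
contact_force: [0.1, 0.3, -1.4]
finger_gap: 0.0134
grasp_force: 34.9
```

>>> arm_command([
  [0,0,0,0,0,0],
  [0,0,0,0,0,0],
  [0,0,0,0,0,0],
  [0,0,0,0,0,0],
  [0,0,0,0,0,0],
])

```text
t: 20.85
eef_pos: [0.4813, 0.0049, 0.0868]
orientation: [0.0, 0.998, 0.06, 0.0]
contact_force: [0.2, 0.2, -1.8]
finger_gap: 0.014
grasp_force: 34.9
```

```bash
python3 - <<'E'
from m import *
o=status.get_obs();print(o["t"],o["eef_pos"],o["orientation"],o["finger_gap"],o["grasp_force"],o["contact_force"])
e=np.array(o["eef_pos"]);L=[e[0]+.069,e[1]+.0095,e[2]+.0405];print(L)
for n in("scene","top"):
    f=f"pics/{n}6.png";cv2.imwrite(f,cams.capture(n)[:,:,::-1])
    for q in("loupe","buckle","stylus","focus_mark"): print(n,q,[(np.round(d["extent"],1).tolist(),round(d["p"],2)) for d in cams.look_for(q,n)[:2]])
    p=proj(n,L);print("pred",p);rim(n,f,p)
E
```

```text
20.85 [0.48129108 0.00493417 0.08675799] [7.33472703e-05 9.98221461e-01 5.96142435e-02 2.27463480e-04] 0.014009588101675553 34.94983613491058 [ 0.17461374  0.15165118 -1.78371909]
[np.float64(0.5502910752428259), np.float64(0.014434168106571478), np.float64(0.12725799318125894)]
scene loupe [([271.0, 179.2, 337.7, 207.9], 0.7)]
scene buckle [([277.6, 225.2, 301.5, 239.2], 0.66), ([363.8, 302.8, 377.1, 329.9], 0.24)]
scene stylus [([328.5, 328.1, 347.5, 362.0], 0.83), ([389.5, 278.5, 404.2, 321.6], 0.81)]
scene focus_mark [([253.4, 219.6, 268.2, 234.9], 0.43), ([206.2, 296.3, 240.4, 326.7], 0.26)]
pred [285.49156963 200.41183603]
scene centre [302.085495   189.87695885] axes [10.61353588 15.07242966] ang 57
scene centre [284.61965561 198.69494247] axes [17.47589302 26.2358799 ] ang 91
top loupe []
top buckle [([126.5, 214.1, 143.9, 223.3], 0.42)]
top stylus [([126.8, 180.9, 146.8, 193.7], 0.61), ([138.8, 246.6, 152.5, 256.6], 0.61)]
top focus_mark [([128.7, 213.9, 141.2, 223.8], 0.45), ([253.8, 179.4, 262.1, 190.9], 0.41)]
pred [276.31125709 218.88665894]
```

```bash
python3 - <<'E'
from h import *
q=np.load("q.npy");c,s=np.cos(q[2]),np.sin(q[2]);R=np.array([[c,-s],[s,c]])
pa=q[:2]+R@[.07,.05];d=-(R@[.07,.05]);d/=np.linalg.norm(d);nrm=np.array([-d[1],d[0]])
print("post",pa)
for z in(.12,.123,.126,.129):
    X=[[*(pa+d*.028+k*nrm),z+.001] for k in(-.005,.005)]
    print(z,proj("scene",X).round(1).tolist(),proj("top",X).round(1).tolist())
print("obs scene (263.3,217.7) (266.5,219.7) top",[(245+(a-400)/10-.5,165+b/10-.5) for a,b in((550,255),(587,240))])
E
```

```text
post [0.64285989 0.05758034]
0.12 [[267.6, 222.3], [263.9, 220.4]] [[260.2, 191.0], [264.3, 189.3]]
0.123 [[267.6, 221.3], [263.9, 219.4]] [[260.2, 190.7], [264.2, 189.0]]
0.126 [[267.6, 220.3], [263.8, 218.3]] [[260.1, 190.5], [264.2, 188.7]]
0.129 [[267.6, 219.2], [263.8, 217.3]] [[260.1, 190.2], [264.2, 188.4]]
obs scene (263.3,217.7) (266.5,219.7) top [(259.5, 190.0), (263.2, 188.5)]
```

>>> arm_command([
  [-0.003,-0.002,0.002,0,0,0],
  [-0.003,-0.002,0.002,0,0,0],
  [-0.003,-0.002,0.002,0,0,0],
  [-0.003,-0.002,0.002,0,0,0],
  [-0.003,-0.002,0.002,0,0,0],
])

```text
t: 21.85
eef_pos: [0.4782, 0.0074, 0.0845]
orientation: [0.0, 0.998, 0.06, 0.0]
contact_force: [0.4, 0.2, -1.7]
finger_gap: 0.0136
grasp_force: 34.9
```

>>> arm_command([
  [0,0,-0.001,0,0,0],
  [0,0,-0.001,0,0,0],
  [0,0,-0.001,0,0,0],
  [0,0,-0.001,0,0,0],
  [0,0,-0.001,0,0,0],
])

```text
t: 22.35
eef_pos: [0.4781, 0.0074, 0.0855]
orientation: [-0.0, 0.998, 0.06, 0.0]
contact_force: [0.2, 0.1, -0.9]
finger_gap: 0.0137
grasp_force: 34.9
```

```bash
python3 - <<'E'
from plant import status,workorder
o=status.get_obs();print(o["t"],o["eef_pos"],max(map(abs,o["joint_vel"])),o["grasp_force"])
print(workorder.job_done())
E
```

```text
22.35 [0.47805526 0.00737801 0.08549315] 0.0018066200756814608 34.949684143066406
the job is handed in; nothing more can be done
None
```

I handed the job in at 22.35 s, with no verdict returned: the button was pushed to its stop (16 N), the stylus is back in its stand, and the loupe is held still over the buckle. By my estimates the lens is within about 2 mm of the buckle's centre and of the pointer's height (about 0.126 m).

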